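# Clamp a model wall panel in the glue-up press

## Task

Slide the cardboard wall panel into the corner of the glue-up press, flush against both dark wooden stops under the raised clamp foot, and then screw the large wing nut down clockwise until it stops, so that the foot clamps the panel. The black carry handle hangs over the far side of the nut, so turn the nut in arcs on the near side, changing wings as needed. Leave the paint, tools and models round the press where they stand.

Things in the scene. Friction and masses are not known exactly. Their poses are not given: they have to be found in the camera images.
- press: Fixed glue-up press. Origin on the table, where the back stop's face meets the clamp's centre line. x points along the clamp bar away from the panel's entry side (away from the robot, yaw within 25 deg), y left, z up. In mm: plywood board x -190..130, y -150..120, top z 15. Blue clamp bar 36 wide, x -55..120, top z 65 (nut's steel collar, 40 across, to 69) when fully loose, up to 8 lower when tight.
- stops (a point): Inner corner of the two dark wooden stops, on the board: press frame (0, 65, 15) mm, axes as the press. Back stop: face at press x 0, 12 thick, from y -98 to 77. Side stop: face at press y 65, 12 thick, from x -110 to 0. Both 12 mm high above the board.
- handle (a point): Middle of the black carry handle's bar: press frame (88, 0, 116) mm, axes as the press. 12 mm square bar along y, x 82..94, z 110..122 in the press frame, sloping at its ends into legs 12 mm thick at y -90 and 90. It overhangs the far part of the wings' circle: fingers from above can work only on its near (-x) side.
- seat (a point): Where the origin of the panel must come: press frame (-40, 0, 15) mm, axes as the press.
- panel: Loose cardboard wall panel, a flat slab 80 (its x) x 130 (its y) x 20 mm, 0.25 kg, lying on the press board with a terracotta strip along its near long edge. Origin: centre of its underside; axes like the press when seated. At the start it is short of the back stop (+x) and to the right of the side stop (+y), and a little turned. Too wide to grip across: push it.
- nut (a joint): Angle of the wing nut in rad: grows clockwise seen from above (tightening), 0 fully loose, 5.0 hard stop = tight; starts between 0 and 1.2. It turns stiffly (0.1 N m) and stays where it is left. It is linked to the bar: 10 mm down per turn; the foot meets a 20 mm panel at about 3.75 and is clamping fully at 5.0.
- nut_hub (a point): Point on the wing nut's vertical axis (press frame x 50, y 0) at mid height of the wings: z 85 mm fully loose, 77 mm tight. Brass hub, radius 15 mm. Two upright wings opposite each other, one orange, one yellow, 10 mm thick, reaching 58 mm from the axis and from 15 mm below to 15 mm above this point at their round outer ends (9 below to 15 above nearer the hub).
- wing_orange (a point): Outer end of the orange wing, 58 mm from the axis at mid height; the yellow wing is opposite.
- foot: Black rubber clamp foot, 22 mm across, under the near end of the bar, at press frame x -30, y 0; underside 41 mm above the table when fully loose, 26 mm above the board. It is sprung (4 N/mm) and follows the bar down. (The pose's origin is that of the press frame and is lowered with the bar.)
- paint_yellow: Bystander: yellow paint jar, 68 mm across, 120 tall, standing beside or behind the press; origin centre of underside.
- paint_violet: Bystander: violet paint jar, 62 mm across, 100 tall, likewise.
- paint_black: Bystander: black paint bottle, 60 mm across, 140 tall, likewise.
- marker: Bystander: marker pen, about 118 x 16 x 16 mm along its x, lying on the press board left of the side stop; origin at the underside 50 mm behind the cap's middle.
- glue_gun: Bystander: green glue gun lying on its side on the table right of the press, about 280 x 125 x 45 mm; origin under the middle of its barrel.
- columns: Bystander: model of two wooden columns on a card base 90 x 50 mm, 93 tall, left of the press; origin centre of underside.
- ruler: Bystander: orange ruler 300 x 30 x 5 mm lying on the table farther left; origin centre of underside.
Mind the look-alikes: they are no part of the job. There is more than one size of the panel; the job needs the largest.

How it is judged:
By the outcome, as a careful person would: the job done as asked, in the order asked, and still so for the second after the job is handed in, with the robot touching nothing.
It also fails if it takes over 67 s, if anything falls off the work surface, if the arm or the gripper's body presses on something with over 40 N, if the wrist force passes 120 N, or if a joint passes its speed limit or range.

## Robot

A 7-joint arm with a two-finger parallel gripper is mounted at the origin on the work surface. World frame = base frame: x ahead of the robot, y to its left, z up, the work surface at z = 0. Lengths are in m, angles in rad, forces in N, time in s.
With the tool pointing down it reaches from about 0.4 to 0.85 m from the base axis. Payload 4.4 kg.
Tool frame: the origin (TCP) lies at the very end of the fingers, on their centre line; the grasp point (between the pads) lies 19 mm behind it; z points along the fingers, y is the line along which they close (so a half turn about z gives the same grasp; the last joint's range is limited). The gripper opens to 94 mm and grips with 3 to 60 N. Pads are 16 mm wide; open, the fingers measure 119 mm over their backs; the gripper's body (75 mm by 177 mm) begins 78 mm behind the grasp point.
Start: joints at [-1.183, 0.628, 0.038, 1.517, -0.027, 0.996, -0.02], TCP at [0.285, 0.584, 0.205] pointing down, gripper open.
Joint ranges: [-3.06, 3.06], [-0.37, 2.12], [-1.25, 1.32], [0.18, 2.47], [-1.1, 4.24], [0.23, 1.98], [-2.94, 2.94]. Speed limits (rad/s): [2.57, 2.57, 3.14, 3.14, 3.14, 3.14, 3.14].

## Interface

Orientations are given as a unit quaternion [w, x, y, z].
In Python, from plant import manip gives the robot as it stands. The module is installed in compiled form; this text tells all that it offers.
- The arm moves only by the shell command python3 -m pendant 'ROWS' [OPENING] [FORCE]. ROWS is JSON, a list of rows, each an object of numbers: "tx", "ty", "tz": the shift along the tool's x, y, z as a fraction of full scale; "spin": the turn about the tool's z as a fraction of full scale. A call has 1 to 8 rows; each row shifts and turns the commanded pose from where the row before left it, along the tool's axes as they then stand; what a row does not reach is not made up. Full scale, the value 1, is 0.05 m for a shift and 4 degrees for a turn. A row lasts 1/8 s, in which the tool goes at most 62.5 mm and 10.7 degrees, less where a joint would pass 70% of its speed; a pose out of reach is approached as far as the arm can. A call with a number of a shift or a turn outside -1 to 1 is refused whole. A call with a gripper value outside its range is refused whole. OPENING is the finger opening in mm, from 0 to 94, set as the call begins (- or left out, the last holds). The fingers move at their own pace and stop on an object; FORCE is the grip in N (left out, the last holds). Time passes only in rows, so rows that do not move let the fingers close. It gives the time, the measured TCP pose, the force, the opening and the grip force at its end, in the units of the state.
- manip.observe(): the state, without advancing time (a new reading comes with each control period).
- manip.camera(name): name is "side" or "top" or "wrist"; returns (picture, depth): 420x560x3 uint8, red, green, blue; 420x560 float32, m along the optical axis (not along the pixel's ray), 0 where there is no reading.
- manip.get_calibration(name): a dict with "fx", "fy", "cx", "cy" (pixels), "D" ([k1, k2, p1, p2, k3] as OpenCV has them; the pictures are not rectified), "R" (3x3) and "t" (3): a world point X has camera coordinates R X + t. Camera axes: x right, y down, z forward; pixel columns grow to the right and rows downward; lengths in m; the calibration is good to about 2 mm. A picture is of the moment at which its call begins: read the wrist's pose just before it. get_calibration takes no time and is no camera call; for the wrist camera it gives the pose at the moment of the call.
- manip.hand_in(): hands the job in; it is judged then, once.
The state is a dict: "t": time; "q": joint angles; "qvel": joint speeds; "tau": joint torques, N m; "eef_pos": TCP position; "ee_rot": TCP orientation; "force": force on the tool from outside, world axes, zero at the start; "wrist_torque": the same for the moment, N m; "gripper_width": opening from 0.0 (shut) to 1.0 (fully open); "gripper_force": force on a finger pad.
Only numpy, scipy, OpenCV 4.12 (cv2) and the standard library are available. Lean on these libraries where they do the work, as an engineer would, in place of code of your own. Each camera call takes 0.05 s, during which the arm holds its last target. There are 200 camera calls.

## Working session

There is one attempt and no reset: what is moved stays moved. The work goes in short steps, Python scripts to look and compute and a shell command to move; the robot and the scene stay as the last step left them, time stands still between calls to the robot, and variables do not carry over. Pictures are saved under pics/ and viewed, at most 10 in all, crops included, and the job is handed in when it is done.

```bash
mkdir -p pics; cat > h.py <<'E'
import numpy as np,cv2
from plant import manip
def K(c): return np.array([[c['fx'],0,c['cx']],[0,c['fy'],c['cy']],[0,0,1.]])
def shot(n,f):
    c=manip.get_calibration(n); im,d=manip.camera(n); cv2.imwrite(f'pics/{f}.png',im[:,:,::-1]); np.savez(f'pics/{f}.npz',im=im,d=d,**{k:np.array(c[k]) for k in c}); return im,d,c
def load(f):
    z=np.load(f'pics/{f}.npz'); return z['im'],z['d'],{k:z[k] for k in ('fx','fy','cx','cy','D','R','t')}
def onplane(c,px,z):
    u=cv2.undistortPoints(np.array(px,float).reshape(-1,1,2),K(c),np.array(c['D'],float)).reshape(-1,2)
    R=np.array(c['R']);o=-R.T@np.array(c['t']); r=np.c_[u,np.ones(len(u))]@R
    return o+r*((z-o[2])/r[:,2])[:,None]
def proj(c,X):
    return cv2.projectPoints(np.array(X,float).reshape(-1,1,3),cv2.Rodrigues(np.array(c['R'],float))[0],np.array(c['t'],float),K(c),np.array(c['D'],float))[0].reshape(-1,2)
E
python3 - <<'E'
from h import *
for n in('top','side'):
    im,d,c=shot(n,n+'0'); print(n,-np.array(c['R']).T@c['t'],c['fx'],(d>0).mean())
s=manip.observe();print(s)
E
```

```text
top [0.4432108  0.05438334 1.08266013] 395.2373547088731 0.9960076530612245
side [ 0.27551266 -0.66977391  0.59562175] 421.08934369259373 0.9961352040816327
{'t': 0.1, 'q': array([-1.18278478,  0.6292156 ,  0.0384373 ,  1.51818843, -0.02699407,
        0.99631366, -0.01998943]), 'qvel': array([-8.39603740e-04, -1.55376671e-03,  1.06941494e-06, -2.55625446e-03,
       -1.98755965e-03,  1.78978459e-03, -4.44762890e-04]), 'tau': array([ 3.18931285e-03, -5.50789905e+01,  1.14748467e+00, -1.87118751e+01,
       -5.21670165e-02,  1.92818977e-02,  5.10940299e-05]), 'eef_pos': array([0.28468001, 0.58372226, 0.20469605]), 'ee_rot': array([-1.74522996e-04,  2.24953084e-01,  9.74369265e-01, -7.84535666e-04]), 'force': array([1.44398794, 0.37668439, 0.35080016]), 'wrist_torque': array([-0.0156591 , -0.01948535, -0.00393897]), 'gripper_force': 0.0, 'gripper_width': 1.0004028965570793}
```

View pics/top0.png

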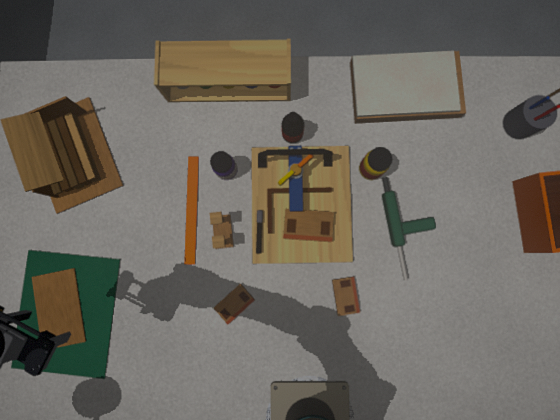

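View pics/side0.png

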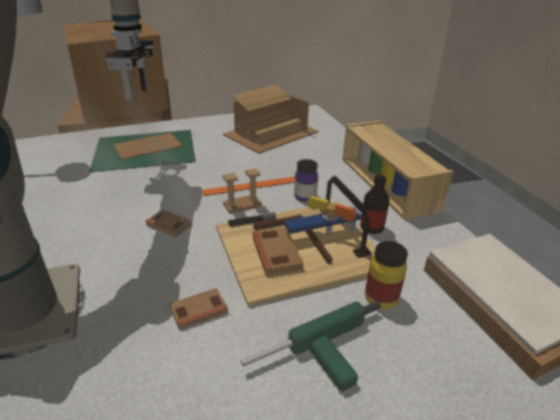

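Top view: the press board spans px (251..352, 147..263). Its panel is at about (309,225), the nut at (295,170) and the handle at y≈155. In the side view the panel is at (277,248) and the nut at (333,207).

```bash
python3 - <<'E'
from h import *
im,d,c=load('top0')
a=im[138:270,240:400][:,:,::-1]; cv2.imwrite('pics/cropt.png',cv2.resize(a,None,fx=5,fy=4.5,interpolation=cv2.INTER_CUBIC))
# board contour: minAreaRect of wood-coloured pixels
hsv=cv2.cvtColor(im,cv2.COLOR_RGB2HSV)
for p in [(340,240),(300,190),(320,225),(295,207),(270,210),(300,190),(310,160),(285,178),(305,160),(330,260)]:
    print(p,hsv[p[1],p[0]],im[p[1],p[0]],d[p[1],p[0]])
E
```

```text
(340, 240) [ 19 112 141] [141 118  79] 1.0630323
(300, 190) [110 126  87] [44 58 87] 1.0266316
(320, 225) [ 16 138 100] [100  75  46] 1.0472778
(295, 207) [112 129  85] [42 54 85] 1.0240124
(270, 210) [ 11 128  68] [68 47 34] 1.0576043
(300, 190) [110 126  87] [44 58 87] 1.0266316
(310, 160) [ 23 103 104] [104  94  62] 1.0281502
(285, 178) [ 26 255 140] [140 123   0] 0.9977622
(305, 160) [ 14 220 146] [146  79  20] 1.0022131
(330, 260) [ 18 116 136] [136 111  74] 1.0571985
```

View pics/cropt.png

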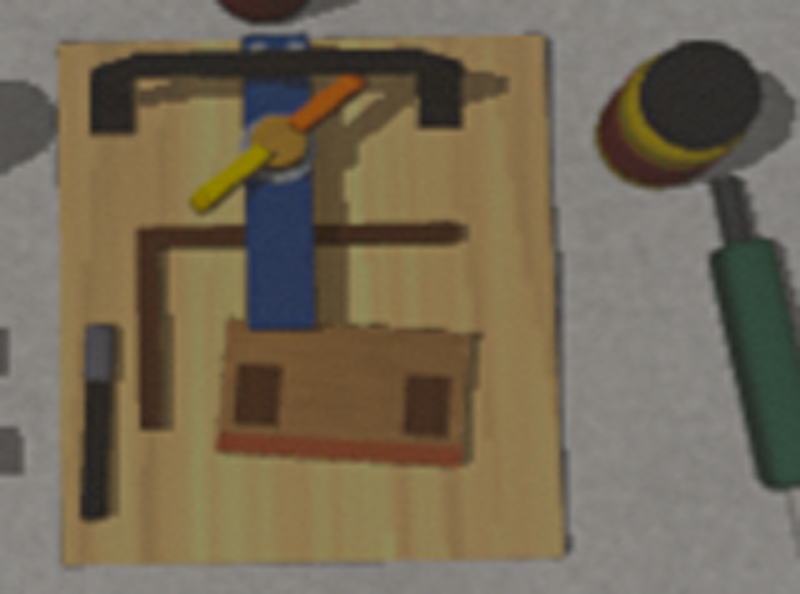

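```bash
cat >> h.py <<'E'
def fit(P,W):  # 2D rigid W = R P + t
    P=np.array(P);W=np.array(W)[:,:2];p=P-P.mean(0);w=W-W.mean(0)
    a=np.arctan2((p[:,0]*w[:,1]-p[:,1]*w[:,0]).sum(),(p*w).sum())
    R=np.array([[np.cos(a),-np.sin(a)],[np.sin(a),np.cos(a)]]);t=W.mean(0)-R@P.mean(0)
    return a,R,t,(W-(P@R.T+t))*1000
E
python3 - <<'E'
from h import *
np.set_printoptions(precision=4,suppress=True)
im,d,c=load('top0')
cr=lambda L:[(240+(x+.5)/5-.5,138+(y+.5)/4.5-.5) for x,y in L]
B=onplane(c,cr([(60,42),(547,36),(567,553),(63,563)]),.015)
a,R,t,e=fit([(.13,.12),(.13,-.15),(-.19,-.15),(-.19,.12)],B);print('press',np.degrees(a),t,e)
inv=lambda W:((W[:,:2]-t)@R)*1000
print('stops in press',inv(onplane(c,cr([(137,230),(463,224),(463,242),(155,430),(140,430)]),.027)))
W=onplane(c,cr([(230,320),(476,333),(463,465),(218,452)]),.035)
a2,R2,t2,e2=fit([(.04,.065),(.04,-.065),(-.04,-.065),(-.04,.065)],W);print('panel',np.degrees(a2-a),inv(t2[None]),e2)
print('nut',inv(onplane(c,cr([(278,140),(358,84),(200,203)]),.099)))
print('handle',inv(onplane(c,cr([(135,72),(420,70)]),.122)))
# side view check of the press
im,d,cs=load('side0')
f=lambda x,y,z:np.r_[R@np.array([x,y])/1000+t if 0 else R@(np.array([x,y])/1000)+t,z/1000]
print('side proj', proj(cs,[f(-190,-150,15),f(130,-150,15),f(-190,120,15),f(88,0,116),f(50,0,85)]))
np.savez('press.npz',a=a,R=R,t=t)
E
```

```text
press 0.5883170181120965 [0.6055 0.0324] [[-1.2196 -0.4653]
 [-2.3388  0.2305]
 [ 2.5718 -0.0485]
 [ 0.9865  0.2832]]
stops in press [[   9.1295   77.6076]
 [   9.715   -98.5383]
 [  -1.1987  -98.224 ]
 [-111.0922   69.362 ]
 [-110.9617   77.3788]]
panel -4.818859974608502 [[-90.897  -33.0505]] [[-1.3952 -0.1785]
 [-0.4202 -1.4885]
 [ 1.487   0.9247]
 [ 0.3284  0.7423]]
nut [[ 47.398    1.9689]
 [ 78.8168 -39.2484]
 [ 12.1999  41.9715]]
handle [[ 81.9611  72.7593]
 [ 80.5239 -68.7154]]
side proj [[247.9825 301.3477]
 [393.3451 265.6887]
 [216.1829 223.1838]
 [348.2707 193.1094]
 [331.6552 207.6739]]
```

```bash
python3 -c "
import cv2
a=cv2.imread('pics/side0.png')[170:310,205:405];cv2.imwrite('pics/crops.png',cv2.resize(a,None,fx=4,fy=4,interpolation=cv2.INTER_CUBIC))"
```

```text
(no output)
```

View pics/crops.png

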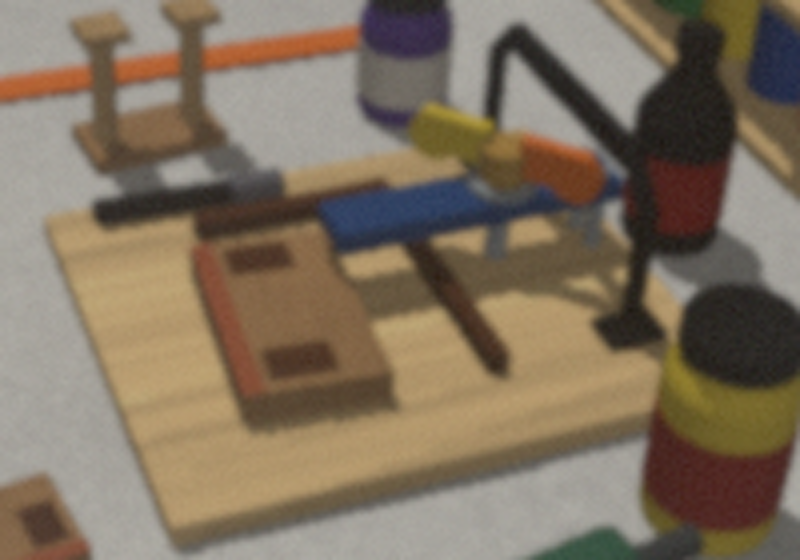

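The panel sits about 49 mm short in x and 33 mm short in y, turned −4.8°. The orange wing points to −51° in the press frame. I'll align the tool with the press first.

```bash
cat >> h.py <<'E'
T0=np.array([.6037,.0330]);A=np.radians(.6);RP=np.array([[np.cos(A),-np.sin(A)],[np.sin(A),np.cos(A)]])
def tcp(x=None,y=None,z=None):
    s=manip.observe();p=RP.T@(s['eef_pos'][:2]-T0)*1000;zz=s['eef_pos'][2]*1000
    w,a,b,cc=s['ee_rot'];ty=np.degrees(np.arctan2(1-2*(a*a+cc*cc),2*(a*b-w*cc)))-90-np.degrees(A)
    print('t %.2f press x %.1f y %.1f z %.1f yawerr %.2f F %s w %.2f'%(s['t'],*p,zz,ty,(RP.T@s['force'][:2]).round(1).tolist()+[round(s['force'][2],1)],s['gripper_width']))
    if x is not None: print('tx %.2f ty %.2f tz %.2f'%((p[0]-x)/50,(y-p[1])/50,(zz-z)/50))
E
python3 -m pendant '[{"spin":-0.95},{"spin":-0.95},{"spin":-0.95},{"spin":-0.95},{"spin":-0.95},{"spin":-0.95},{"spin":-0.95},{}]' 75
python3 -c "
from h import *
tcp(-160,-33,120)"
```

```text
t 0.10 press x -313.2 y 554.0 z 204.7 yawerr -26.60 F [1.4, 0.4, np.float64(0.4)] w 1.00
tx -3.06 ty -11.74 tz 1.69invalid input at $[0]: expected keys tx, ty, tz, spin
```

```bash
python3 -m pendant '[{"tx":0,"ty":0,"tz":0,"spin":-0.95},{"tx":0,"ty":0,"tz":0,"spin":-0.95},{"tx":0,"ty":0,"tz":0,"spin":-0.95},{"tx":0,"ty":0,"tz":0,"spin":-0.95},{"tx":0,"ty":0,"tz":0,"spin":-0.95},{"tx":0,"ty":0,"tz":0,"spin":-0.95},{"tx":0,"ty":0,"tz":0,"spin":-0.95},{"tx":0,"ty":0,"tz":0,"spin":0}]' 75
python3 -c "
from h import *
tcp(-160,-33,120)"
```

```text
t: 1.1
eef_pos: [0.2849, 0.5839, 0.205]
ee_rot: [-0.0, -0.005, 1.0, -0.0]
force: [0.1, 0.1, 0.3]
gripper_width: 0.801
gripper_force: 0.0
t 1.10 press x -313.0 y 554.2 z 205.0 yawerr -0.05 F [0.1, 0.1, np.float64(0.3)] w 0.80
tx -3.06 ty -11.74 tz 1.70
```

```bash
python3 -m pendant '[{"tx":-0.3,"ty":-0.7,"tz":0,"spin":0},{"tx":-0.3,"ty":-0.7,"tz":0,"spin":0},{"tx":-0.3,"ty":-0.7,"tz":0,"spin":0},{"tx":-0.3,"ty":-0.7,"tz":0,"spin":0},{"tx":-0.3,"ty":-0.7,"tz":0,"spin":0},{"tx":-0.3,"ty":-0.7,"tz":0,"spin":0},{"tx":-0.3,"ty":-0.7,"tz":0,"spin":0},{"tx":-0.3,"ty":-0.7,"tz":0,"spin":0}]' | head -2
python3 -m pendant '[{"tx":-0.1,"ty":-0.7,"tz":0,"spin":0},{"tx":-0.1,"ty":-0.7,"tz":0,"spin":0},{"tx":-0.1,"ty":-0.7,"tz":0,"spin":0},{"tx":-0.1,"ty":-0.7,"tz":0.2,"spin":0},{"tx":-0.1,"ty":-0.7,"tz":0.3,"spin":0},{"tx":-0.1,"ty":-0.7,"tz":0.3,"spin":0},{"tx":0,"ty":-0.7,"tz":0.4,"spin":0},{"tx":0,"ty":-0.5,"tz":0.4,"spin":0}]' | head -2
python3 -c "
from h import *
tcp(-160,-33,22)"
```

```text
t: 2.1
eef_pos: [0.4082, 0.3043, 0.2055]
t: 3.1
eef_pos: [0.4407, 0.0342, 0.125]
t 3.10 press x -163.0 y 2.9 z 125.0 yawerr -0.17 F [0.1, -0.3, np.float64(-0.3)] w 0.80
tx -0.06 ty -0.72 tz 2.06
```

```bash
python3 -m pendant '[{"tx":0,"ty":-0.36,"tz":0.4,"spin":0},{"tx":0,"ty":-0.36,"tz":0.4,"spin":0},{"tx":0,"ty":0,"tz":0.4,"spin":0},{"tx":0,"ty":0,"tz":0.4,"spin":0},{"tx":0,"ty":0,"tz":0.3,"spin":0},{"tx":0,"ty":0,"tz":0.1,"spin":0},{"tx":0,"ty":0,"tz":0,"spin":0},{"tx":0,"ty":0,"tz":0,"spin":0}]' | head -2
python3 -c "
from h import *
tcp(-95,-33,22)"
```

```text
t: 4.1
eef_pos: [0.4414, -0.0001, 0.026]
t 4.10 press x -162.6 y -31.4 z 26.0 yawerr -0.02 F [-0.2, 0.5, np.float64(-0.2)] w 0.80
tx -1.35 ty -0.03 tz 0.08
```

```bash
python3 -m pendant '[{"tx":-0.2,"ty":0,"tz":0.06,"spin":0},{"tx":-0.2,"ty":0,"tz":0,"spin":0},{"tx":-0.16,"ty":0,"tz":0,"spin":0},{"tx":-0.16,"ty":0,"tz":0,"spin":0},{"tx":-0.16,"ty":0,"tz":0,"spin":0},{"tx":-0.16,"ty":0,"tz":0,"spin":0},{"tx":-0.16,"ty":0,"tz":0,"spin":0},{"tx":-0.14,"ty":0,"tz":0,"spin":0}]' | tail -4
python3 -c "
from h import *
tcp(-120,-140,22)"
```

```text
ee_rot: [0.0, -0.005, 1.0, 0.0]
force: [-2.3, -0.1, -0.3]
gripper_width: 0.8
gripper_force: 0.8
t 5.10 press x -95.4 y -31.4 z 22.4 yawerr 0.00 F [-2.3, -0.1, np.float64(-0.3)] w 0.80
tx 0.49 ty -2.17 tz 0.01
```

```bash
python3 -m pendant '[{"tx":0.3,"ty":0,"tz":0,"spin":0},{"tx":0,"ty":-0.1,"tz":-0.6,"spin":0},{"tx":0,"ty":-0.7,"tz":-0.2,"spin":0},{"tx":0,"ty":-0.7,"tz":0,"spin":0},{"tx":-0.4,"ty":-0.6,"tz":0,"spin":0},{"tx":-0.5,"ty":0,"tz":0,"spin":0},{"tx":-0.4,"ty":0,"tz":0,"spin":0},{"tx":0,"ty":0,"tz":0,"spin":0}]' 0 | tail -2
python3 - <<'E'
from h import *
tcp(-47,-135,23)
shot('top','top1')
im=cv2.imread('pics/top1.png')[138:270,240:400];cv2.imwrite('pics/crop1.png',cv2.resize(im,None,fx=5,fy=4.5,interpolation=cv2.INTER_CUBIC))
E
```

```text
gripper_width: 0.012
gripper_force: 0.0
t 6.10 press x -44.0 y -136.4 z 62.6 yawerr 0.02 F [-0.6, -0.8, np.float64(-0.3)] w 0.01
tx 0.06 ty 0.03 tz 0.79
```

View pics/crop1.png

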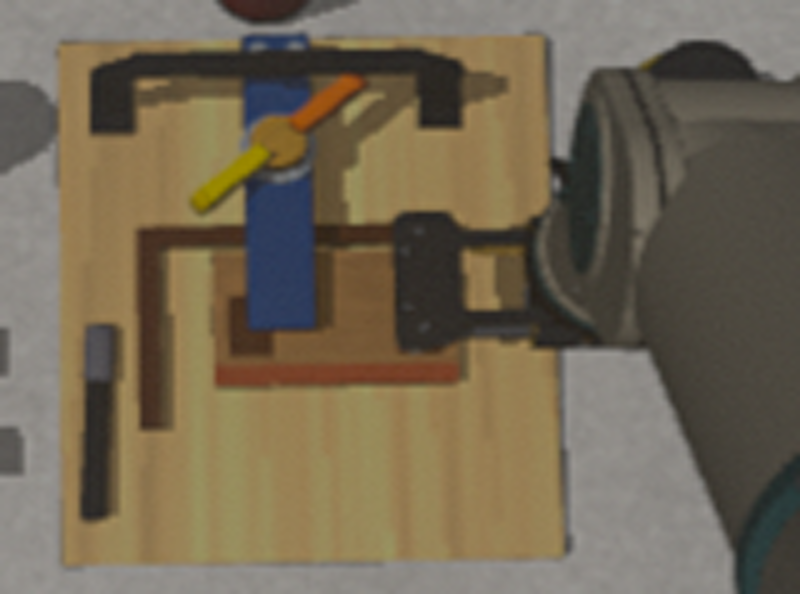

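Panel is now square with the press, about 5 mm short of the back stop (edge at crop y≈250) and 33 mm from the side stop (left edge at crop x 215, stop at 166). Next I push it left.

```bash
python3 -m pendant '[{"tx":0,"ty":0,"tz":0.3,"spin":0},{"tx":0,"ty":0,"tz":0.3,"spin":0},{"tx":0,"ty":0.1,"tz":0.18,"spin":0},{"tx":0,"ty":0.3,"tz":0,"spin":0},{"tx":0,"ty":0.2,"tz":0,"spin":0},{"tx":0,"ty":0.14,"tz":0,"spin":0},{"tx":0,"ty":0.14,"tz":0,"spin":0},{"tx":0,"ty":0.14,"tz":0,"spin":0}]' | tail -4
python3 -c "
from h import *
tcp(-47,-77,23)"
```

```text
ee_rot: [0.0, -0.005, 1.0, -0.0]
force: [-0.4, -2.6, 1.2]
gripper_width: 0.005
gripper_force: 1.0
t 7.15 press x -45.7 y -85.7 z 23.8 yawerr -0.03 F [-0.5, -2.6, np.float64(1.2)] w 0.00
tx 0.03 ty 0.17 tz 0.02
```

```bash
python3 -m pendant '[{"tx":0,"ty":0.08,"tz":0,"spin":0},{"tx":0,"ty":0.06,"tz":0,"spin":0},{"tx":0,"ty":0.04,"tz":0,"spin":0},{"tx":0,"ty":0.04,"tz":0,"spin":0},{"tx":0,"ty":0.04,"tz":0,"spin":0},{"tx":0,"ty":0,"tz":0,"spin":0}]' | tail -4
python3 -c "
from h import *
tcp(-115,-130,23)"
```

```text
ee_rot: [0.001, -0.004, 1.0, -0.002]
force: [0.0, -9.5, 1.9]
gripper_width: 0.007
gripper_force: 5.0
t 7.90 press x -45.4 y -77.0 z 23.7 yawerr -0.18 F [-0.1, -9.5, np.float64(1.9)] w 0.01
tx 1.39 ty -1.06 tz 0.01
```

```bash
python3 -m pendant '[{"tx":0,"ty":-0.4,"tz":0,"spin":0},{"tx":0.7,"ty":-0.1,"tz":0,"spin":0},{"tx":0.7,"ty":0,"tz":0,"spin":0},{"tx":0,"ty":0.5,"tz":0,"spin":0},{"tx":0,"ty":0.7,"tz":0,"spin":0},{"tx":0,"ty":0.8,"tz":0,"spin":0},{"tx":0,"ty":0,"tz":0,"spin":0}]' 0 | tail -1
python3 -m pendant '[{"tx":0,"ty":0,"tz":0,"spin":0},{"tx":0,"ty":0,"tz":0,"spin":0},{"tx":-0.2,"ty":0,"tz":0,"spin":0},{"tx":-0.2,"ty":0,"tz":0,"spin":0},{"tx":-0.08,"ty":0,"tz":0,"spin":0},{"tx":-0.06,"ty":0,"tz":0,"spin":0},{"tx":-0.04,"ty":0,"tz":0,"spin":0}]' 75 | tail -4
python3 -c "
from h import *
tcp(-88,0,23)"
```

```text
gripper_force: 0.0
ee_rot: [-0.002, -0.005, 1.0, -0.0]
force: [-6.3, -0.9, -0.1]
gripper_width: 0.714
gripper_force: 2.8
t 9.65 press x -89.0 y 2.1 z 23.1 yawerr 0.00 F [-6.3, -0.8, np.float64(-0.1)] w 0.71
tx -0.02 ty -0.04 tz 0.00
```

```bash
python3 -m pendant '[{"tx":-0.06,"ty":0,"tz":0,"spin":0},{"tx":-0.04,"ty":0,"tz":0,"spin":0},{"tx":0,"ty":0,"tz":0,"spin":0}]' | tail -4
python3 - <<'E'
from h import *
tcp(-46,-120,62)
shot('side','side2')
im=cv2.imread('pics/side2.png')[190:300,225:385];cv2.imwrite('pics/crop2.png',cv2.resize(im,None,fx=5,fy=5,interpolation=cv2.INTER_CUBIC))
E
```

```text
ee_rot: [-0.006, -0.005, 1.0, -0.001]
force: [-11.4, -1.8, 5.7]
gripper_width: 0.796
gripper_force: 5.6
t 10.03 press x -89.0 y 1.9 z 22.6 yawerr 0.02 F [-11.5, -1.6, np.float64(5.7)] w 0.80
tx -0.86 ty -2.44 tz -0.79
```

View pics/crop2.png

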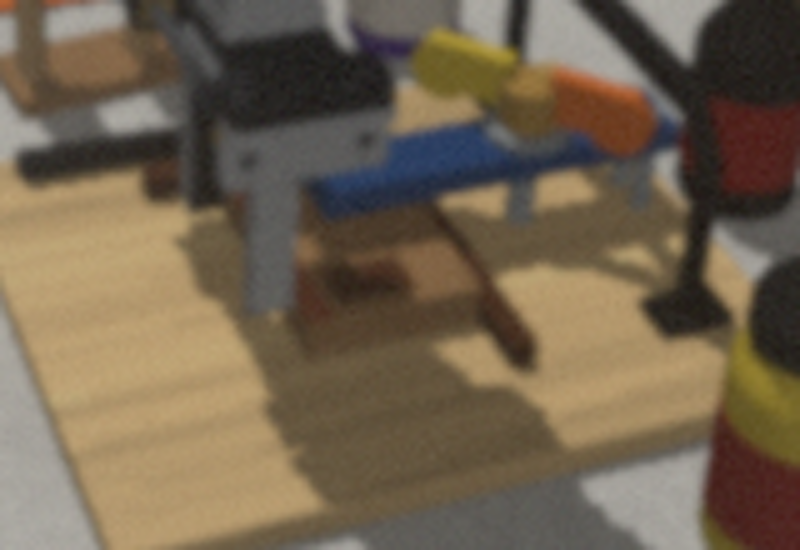

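```bash
python3 -m pendant '[{"tx":0.5,"ty":0,"tz":0,"spin":0},{"tx":0,"ty":-0.7,"tz":0,"spin":0},{"tx":0,"ty":-0.8,"tz":0,"spin":0},{"tx":0,"ty":-0.6,"tz":0,"spin":0},{"tx":-0.7,"ty":0,"tz":0,"spin":0},{"tx":-0.7,"ty":0,"tz":0,"spin":0},{"tx":0,"ty":0,"tz":0,"spin":0}]' 0 | tail -1
python3 -c "
from h import *
tcp(-42,-77,23)"
python3 -m pendant '[{"tx":0,"ty":0.2,"tz":0,"spin":0},{"tx":0,"ty":0.14,"tz":0,"spin":0},{"tx":0,"ty":0.08,"tz":0,"spin":0},{"tx":0,"ty":0.06,"tz":0,"spin":0},{"tx":0,"ty":0,"tz":0,"spin":0}]' | tail -4
python3 -c "
from h import *
tcp(-42,-77,23)"
```

```text
gripper_force: 0.0
t 10.95 press x -32.4 y -101.9 z 24.0 yawerr 0.03 F [-0.4, -1.1, np.float64(-0.5)] w 0.09
tx 0.19 ty 0.50 tz 0.02
ee_rot: [-0.0, -0.005, 1.0, -0.0]
force: [-0.0, -0.3, -0.4]
gripper_width: 0.005
gripper_force: 0.0
t 11.57 press x -37.1 y -78.2 z 23.5 yawerr 0.02 F [-0.0, -0.3, np.float64(-0.4)] w 0.00
tx 0.10 ty 0.02 tz 0.01
```

```bash
python3 -m pendant '[{"tx":0,"ty":0.06,"tz":0,"spin":0},{"tx":0,"ty":0.05,"tz":0,"spin":0},{"tx":0,"ty":0.04,"tz":0,"spin":0},{"tx":0,"ty":0,"tz":0,"spin":0}]' | tail -4
python3 -c "
from h import *
tcp(-42,-77,23)"
```

```text
ee_rot: [-0.0, -0.003, 1.0, -0.003]
force: [0.1, -11.0, -1.0]
gripper_width: 0.005
gripper_force: 5.2
t 12.07 press x -37.1 y -77.0 z 23.6 yawerr -0.23 F [-0.0, -11.0, np.float64(-1.0)] w 0.01
tx 0.10 ty 0.00 tz 0.01
```

```bash
cat >> h.py <<'E'
def way(ths,r=42,gap=0):
    out=[]
    for th in np.radians(ths):
        n=np.array([-np.sin(th),np.cos(th)]);s=8*abs(n[0])+12.5*abs(n[1])+5+gap
        out.append(np.array([50,0.7])+r*np.array([np.cos(th),np.sin(th)])+s*n)
    out=np.array(out);d=np.diff(out,axis=0)
    for i,(a,p) in enumerate(zip(ths,out)): print(a,p.round(1),'' if i==0 else 'tx %.2f ty %.2f'%(-d[i-1,0]/50,d[i-1,1]/50))
E
python3 -m pendant '[{"tx":0,"ty":-0.2,"tz":0,"spin":0},{"tx":0,"ty":0,"tz":-0.7,"spin":0},{"tx":0,"ty":0,"tz":-0.7,"spin":0},{"tx":0,"ty":0.3,"tz":-0.5,"spin":0},{"tx":-0.2,"ty":0.5,"tz":0,"spin":0},{"tx":-0.2,"ty":0.6,"tz":0,"spin":0},{"tx":-0.2,"ty":0.6,"tz":0,"spin":0},{"tx":0,"ty":0,"tz":0,"spin":0}]' | tail -1
python3 -c "
from h import *
tcp(3.5,12,76)
way([131,131],42,8)
way([131,120,110,100,90,80,70,60,52,45])
print();way([-127,-140,-155,-170,-185,-200,-215,-230,-245,-260,-275,-290,-300,-308,-315])"
```

```text
gripper_force: 0.0
t 13.07 press x -6.7 y 23.0 z 118.4 yawerr 0.29 F [-0.6, -0.2, np.float64(0.2)] w 0.00
tx -0.20 ty -0.22 tz 0.85
131 [ 1.9 14.5] 
131 [ 1.9 14.5] tx -0.00 ty 0.00
131 [ 7.9 19.8] 
120 [13.3 28. ] tx -0.11 ty 0.16
110 [19.9 34.4] tx -0.13 ty 0.13
100 [27.9 39.4] tx -0.16 ty 0.10
90 [37.  42.7] tx -0.18 ty 0.07
80 [42.5 44.7] tx -0.11 ty 0.04
70 [48.6 45.9] tx -0.12 ty 0.02
60 [55.3 46.2] tx -0.13 ty 0.01
52 [60.9 45.5] tx -0.11 ty -0.01
45 [65.9 44.2] tx -0.10 ty -0.03

-127 [ 39.8 -44.2] 
-140 [ 30.5 -41.4] tx 0.19 ty 0.06
-155 [ 20.3 -34.9] tx 0.20 ty 0.13
-170 [ 11.9 -25. ] tx 0.17 ty 0.20
-185 [  6.6 -13.7] tx 0.11 ty 0.23
-200 [ 3.9 -3.2] tx 0.05 ty 0.21
-215 [4.2 8.5] tx -0.01 ty 0.24
-230 [ 8.3 20.6] tx -0.08 ty 0.24
-245 [16.4 31.4] tx -0.16 ty 0.22
-260 [27.9 39.4] tx -0.23 ty 0.16
-275 [39.7 43.8] tx -0.24 ty 0.09
-290 [48.6 45.9] tx -0.18 ty 0.04
-300 [55.3 46.2] tx -0.13 ty 0.01
-308 [60.9 45.5] tx -0.11 ty -0.01
-315 [65.9 44.2] tx -0.10 ty -0.03
```

```bash
python3 -m pendant '[{"tx":-0.12,"ty":-0.2,"tz":0,"spin":0},{"tx":0,"ty":0,"tz":0.4,"spin":0},{"tx":0,"ty":0,"tz":0.44,"spin":0},{"tx":-0.1,"ty":0.1,"tz":0,"spin":0},{"tx":-0.08,"ty":0.06,"tz":0,"spin":0},{"tx":-0.11,"ty":0.16,"tz":0,"spin":0},{"tx":-0.13,"ty":0.13,"tz":0,"spin":0},{"tx":0,"ty":0,"tz":0,"spin":0}]' | tail -4
python3 -c "
from h import *
tcp(19.9,34.4,76)"
```

```text
ee_rot: [0.001, -0.006, 1.0, 0.001]
force: [-0.3, 0.5, -1.0]
gripper_width: 0.002
gripper_force: 0.0
t 14.07 press x 20.9 y 33.1 z 76.8 yawerr 0.07 F [-0.3, 0.5, np.float64(-1.0)] w 0.00
tx 0.02 ty 0.03 tz 0.02
```

```bash
python3 -m pendant '[{"tx":-0.16,"ty":0.12,"tz":0,"spin":0},{"tx":-0.18,"ty":0.07,"tz":0,"spin":0},{"tx":-0.11,"ty":0.04,"tz":0,"spin":0},{"tx":-0.12,"ty":0.02,"tz":0,"spin":0}]' | tail -4
python3 -c "
from h import *
tcp(65.5,44.2,76)"
```

```text
ee_rot: [-0.001, -0.005, 1.0, -0.0]
force: [-3.7, -1.5, -0.7]
gripper_width: 0.008
gripper_force: 1.6
t 14.57 press x 47.8 y 44.2 z 75.9 yawerr -0.00 F [-3.7, -1.4, np.float64(-0.7)] w 0.01
tx -0.35 ty -0.00 tz -0.00
```

Contact made (4 N). I'll finish this arc, then back off, lift and take the top view.

```bash
python3 -m pendant '[{"tx":-0.12,"ty":0.01,"tz":0,"spin":0},{"tx":-0.12,"ty":0,"tz":0,"spin":0},{"tx":-0.1,"ty":-0.01,"tz":0,"spin":0},{"tx":0,"ty":0,"tz":0,"spin":0}]' | tail -4
python3 -c "
from h import *
tcp(65.5,44.2,76)"
python3 -m pendant '[{"tx":0.4,"ty":0.1,"tz":0,"spin":0},{"tx":0.7,"ty":0,"tz":-0.5,"spin":0},{"tx":0.7,"ty":-0.2,"tz":-0.4,"spin":0},{"tx":0.3,"ty":-0.6,"tz":0,"spin":0},{"tx":0,"ty":-0.6,"tz":0,"spin":0},{"tx":0,"ty":-0.5,"tz":0,"spin":0},{"tx":0,"ty":0,"tz":0,"spin":0}]' | tail -1
cat >> h.py <<'E'
def nut(n='top',z=.098):
    im,d,c=shot(n,'n%d'%(manip.observe()['t']*100)); hsv=cv2.cvtColor(im,cv2.COLOR_RGB2HSV)
    pc=proj(c,[np.r_[RP@np.array([.05,.0007])+T0,z]])[0];yy,xx=np.mgrid[:420,:560];near=np.hypot(xx-pc[0],yy-pc[1])<32
    for nm,lo,hi in(('orange',(6,190,60),(17,255,255)),('yellow',(22,200,60),(33,255,255))):
        m=(cv2.inRange(hsv,lo,hi)>0)&near
        if m.sum()<5: print(nm,'none');continue
        P=onplane(c,[(xx[m].mean(),yy[m].mean())],z)[0,:2];p=RP.T@(P-T0)*1000-[50,.7];print(nm,m.sum(),p.round(1),'theta %.1f'%np.degrees(np.arctan2(p[1],p[0])))
E
python3 - <<'E'
from h import *
tcp(42,-60,76);nut()
# reference on first frame
import h
im,d,c=load('top0');h.shot=lambda n,f:(im,d,c);h.nut()
E
```

```text
ee_rot: [0.001, -0.005, 1.0, 0.0]
force: [-1.1, 0.2, -1.2]
gripper_width: 0.006
gripper_force: 0.5
t 15.07 press x 67.0 y 44.6 z 76.7 yawerr 0.01 F [-1.1, 0.2, np.float64(-1.2)] w 0.01
tx 0.03 ty -0.01 tz 0.01
gripper_force: 0.0
t 15.95 press x -37.8 y -48.5 z 122.3 yawerr -0.24 F [-0.4, 0.2, np.float64(0.5)] w 0.00
tx -1.60 ty -0.23 tz 0.93
orange 31 [-14.5 -11.8] theta -140.8
yellow 62 [20.5 20.8] theta 45.4
orange 60 [ 20.7 -23.7] theta -48.8
yellow 68 [-21.  25.] theta 130.0
```

```bash
python3 -m pendant '[{"tx":-0.55,"ty":-0.04,"tz":0,"spin":0},{"tx":-0.55,"ty":-0.04,"tz":0,"spin":0},{"tx":-0.53,"ty":0,"tz":0,"spin":0},{"tx":0,"ty":0,"tz":0.4,"spin":0},{"tx":0,"ty":0,"tz":0.5,"spin":0},{"tx":0,"ty":0,"tz":0.06,"spin":0},{"tx":0,"ty":0,"tz":0,"spin":0}]' | tail -4
python3 -c "
from h import *
tcp(30.5,-41.4,74)"
```

```text
ee_rot: [0.0, -0.006, 1.0, 0.0]
force: [0.1, 0.2, -0.0]
gripper_width: 0.002
gripper_force: 0.0
t 16.88 press x 42.6 y -48.7 z 73.9 yawerr 0.07 F [0.1, 0.2, np.float64(-0.0)] w 0.00
tx 0.24 ty 0.15 tz -0.00
```

```bash
python3 -m pendant '[{"tx":0.12,"ty":0.08,"tz":0,"spin":0},{"tx":0.12,"ty":0.07,"tz":0,"spin":0},{"tx":0.1,"ty":0.06,"tz":0,"spin":0},{"tx":0.1,"ty":0.07,"tz":0,"spin":0},{"tx":0.09,"ty":0.1,"tz":0,"spin":0},{"tx":0.08,"ty":0.1,"tz":0,"spin":0},{"tx":0.06,"ty":0.11,"tz":0,"spin":0},{"tx":0.05,"ty":0.12,"tz":0,"spin":0}]' | tail -4
python3 -c "
from h import *
tcp(3.9,-3.2,74)"
```

```text
ee_rot: [-0.0, -0.005, 1.0, -0.0]
force: [1.4, -3.0, 0.3]
gripper_width: 0.003
gripper_force: 1.4
t 17.88 press x 5.5 y -14.6 z 73.3 yawerr -0.01 F [1.3, -3.0, np.float64(0.3)] w 0.00
tx 0.03 ty 0.23 tz -0.01
```

```bash
python3 -m pendant '[{"tx":0.01,"ty":0.11,"tz":0,"spin":0},{"tx":0.01,"ty":0.11,"tz":0,"spin":0},{"tx":-0.01,"ty":0.12,"tz":0,"spin":0},{"tx":-0.02,"ty":0.12,"tz":0,"spin":0},{"tx":-0.04,"ty":0.12,"tz":0,"spin":0},{"tx":-0.05,"ty":0.12,"tz":0,"spin":0},{"tx":-0.08,"ty":0.11,"tz":0,"spin":0},{"tx":-0.08,"ty":0.11,"tz":0,"spin":0}]' | tail -4
python3 -c "
from h import *
tcp(27.9,39.4,74)"
```

```text
ee_rot: [-0.0, -0.005, 1.0, 0.0]
force: [-1.5, -2.9, -0.0]
gripper_width: 0.003
gripper_force: 1.1
t 18.88 press x 18.8 y 32.1 z 73.3 yawerr 0.01 F [-1.5, -2.8, np.float64(-0.0)] w 0.00
tx -0.18 ty 0.15 tz -0.01
```

```bash
python3 -m pendant '[{"tx":-0.1,"ty":0.08,"tz":0,"spin":0},{"tx":-0.1,"ty":0.06,"tz":0,"spin":0},{"tx":-0.12,"ty":0.05,"tz":0,"spin":0},{"tx":-0.12,"ty":0.04,"tz":0,"spin":0},{"tx":-0.1,"ty":0.02,"tz":0,"spin":0},{"tx":-0.1,"ty":0.01,"tz":0,"spin":0},{"tx":-0.1,"ty":0,"tz":0,"spin":0},{"tx":-0.08,"ty":0,"tz":0,"spin":0}]' | tail -4
python3 -c "
from h import *
tcp(66,44,74)"
```

```text
ee_rot: [-0.014, -0.005, 1.0, -0.001]
force: [-32.0, -2.5, 23.7]
gripper_width: 0.009
gripper_force: 15.6
t 19.88 press x 46.5 y 44.1 z 72.4 yawerr -0.05 F [-32.0, -2.2, np.float64(23.7)] w 0.01
tx -0.39 ty -0.00 tz -0.03
```

Stiff 32 N resistance after about 237° of turning, which is probably the hard stop. I'll back off and look.

```bash
python3 -m pendant '[{"tx":0.25,"ty":0,"tz":0,"spin":0},{"tx":0.5,"ty":0,"tz":0,"spin":0},{"tx":0.6,"ty":0,"tz":-0.5,"spin":0},{"tx":0.8,"ty":0,"tz":-0.8,"spin":0},{"tx":0.8,"ty":-0.3,"tz":-0.8,"spin":0},{"tx":0.8,"ty":-0.8,"tz":-0.4,"spin":0},{"tx":0,"ty":-0.9,"tz":0,"spin":0},{"tx":0,"ty":-0.9,"tz":0,"spin":0}]' | tail -1
python3 -m pendant '[{"tx":0,"ty":-0.9,"tz":0,"spin":0},{"tx":0,"ty":-0.9,"tz":0,"spin":0},{"tx":0,"ty":0,"tz":0,"spin":0}]' | tail -1
python3 - <<'E'
from h import *
tcp();nut();shot('side','side3')
a=cv2.imread('pics/side3.png')[180:300,215:385];b=cv2.imread('pics/n%d.png'%(0)) if 0 else None
import glob,os
f=max(glob.glob('pics/n*.png'),key=os.path.getmtime);b=cv2.imread(f)[138:270,240:400]
a=cv2.resize(a,(400,282),interpolation=cv2.INTER_CUBIC);b=cv2.resize(b,(800,594),interpolation=cv2.INTER_CUBIC)
cv2.imwrite('pics/v3a.png',b)
s=cv2.imread('pics/side3.png')[180:300,215:385];cv2.imwrite('pics/v3b.png',cv2.resize(s,None,fx=4.7,fy=4.7,interpolation=cv2.INTER_CUBIC))
E
```

```text
gripper_force: 0.0
gripper_force: 0.0
t 21.25 press x -125.4 y -194.6 z 199.3 yawerr -0.35 F [-0.8, -0.1, np.float64(-0.5)] w 0.00
orange 67 [ 7.8 30.4] theta 75.7
yellow 71 [ -9.9 -29.9] theta -108.4
```

View pics/v3a.png

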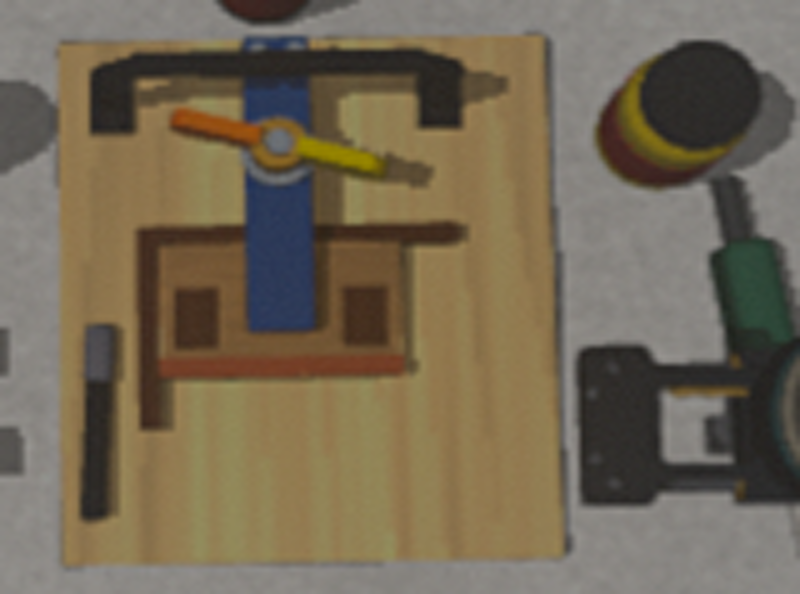

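View pics/v3b.png

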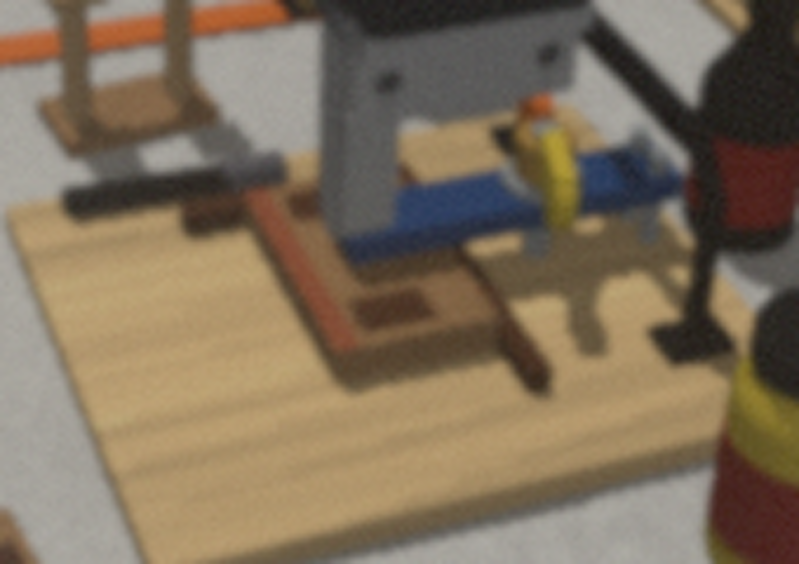

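Top view: the panel is tight in the corner and the nut is turned about 236°, with orange at θ≈75°. I'll check the bar height from depth to confirm the hard stop.

```bash
python3 - <<'E'
from h import *
import glob,os
f=os.path.basename(max(glob.glob('pics/n*.npz'),key=os.path.getmtime))[:-4]
def H(c,d,x0,x1,y0,y1,z):
    out=[]
    g=[np.r_[RP@np.array([x,y])/1000+T0,z] for x in np.arange(x0,x1,2.) for y in np.arange(y0,y1,2.)]
    px=np.unique(proj(c,g).round().astype(int),axis=0)
    R=np.array(c['R']);o=-R.T@c['t']
    u=cv2.undistortPoints(px.astype(float).reshape(-1,1,2),K(c),np.array(c['D'],float)).reshape(-1,2)
    D=d[px[:,1],px[:,0]];ok=D>0
    P=(np.c_[u,np.ones(len(u))]*D[:,None])[ok]@R+o
    return '%.2f +- %.2f n %d'%(np.median(P[:,2])*1000,P[:,2].std()*1000/np.sqrt(ok.sum()),ok.sum())
for n in('top0',f):
    im,d,c=load(n)
    print(n,'bar',H(c,d,-45,22,-10,10,.06),'boardL',H(c,d,20,60,60,100,.015),'boardR',H(c,d,10,60,-140,-110,.015),'panel',H(c,d,-65,-12,-55,-25,.035),H(c,d,-65,-12,28,55,.035))
E
```

```text
top0 bar 64.14 +- 0.12 n 205 boardL 15.66 +- 0.14 n 215 boardR 15.42 +- 0.14 n 207 panel 16.31 +- 0.63 n 241 15.67 +- 0.36 n 202
n2125 bar 57.73 +- 0.12 n 204 boardL 15.36 +- 0.14 n 217 boardR 15.56 +- 0.13 n 206 panel 35.82 +- 0.12 n 240 35.79 +- 0.14 n 202
```

Corrected for a 0.6 mm bias, the bar top is at 57.1 mm. Fully tight would be 57.0 mm, and the firm stop I felt agrees with that. I'm handing in.

```bash
python3 -c "
from plant import manip
print(manip.hand_in())"
```

```text
the job is handed in; nothing more can be done
None
```

The panel is in the corner against both stops and the wing nut is screwed down to its hard stop, so the foot clamps the panel; the job was handed in at about 21 s, with no verdict shown.

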